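# Top up a tray of hexagonal jars from the gravity flow rack

### The arm

A 6-joint arm with a two-finger parallel gripper is mounted at the origin on a cart in front of the work surface, level with it; the furniture and walls round the work are solid. World frame = base frame: x ahead of the robot, y to its left, z up, the work surface at z = 0. Lengths are in m, angles in rad, forces in N, time in s.
With the tool pointing down it reaches from about 0.425 to 0.95 m from the base axis. Payload 14.7 kg.
Tool frame: the origin (TCP) lies on the mounting face of the last link; the fingertips stand bot.tip_extent ahead of it and the grasp point (between the pads) lies 155 mm ahead of it (bot.tip_extent is the distance from the TCP to the fingertips, in m); z points along the fingers, y is the line along which they close (so a half turn about z gives the same grasp; the last joint's range is limited). The gripper opens to 85 mm and grips with 20 to 120 N. Pads are 22 mm wide; open, the fingers measure 114 mm over their backs; the gripper's body (76 mm by 85 mm) begins 54 mm behind the grasp point. The pads swing forward as they close: fully open they stand 13 mm farther back than shut.
Start: joints at [1.266, 0.48, 1.596, -0, 1.065, -0.047], TCP at [0.166, 0.629, 0.405] pointing down, gripper open.
Joint ranges: [-2.75, 2.75], [-0.82, 2.05], [0.23, 2.67], [-1.56, 4.7], [0.09, 2.69], [-2.92, 2.92]. Speed limits (rad/s): [1.89, 1.89, 2.39, 3.01, 3.01, 3.01].

### API

Orientations are given as a rotation vector (axis times angle).
In Python, from station import bot gives the robot as it stands. The module is installed in compiled form; this text tells all that it offers.
- The arm moves only by the tool play_rows, never from a script. Its argument "steps" is one flat list of numbers, 6 for each row, row after row: the shift along the tool's x, y, z in mm, then the turn, a rotation vector about the tool's x, y, z in degrees. A call has 1 to 20 rows; each row is the pose to reach, as a shift and turn from the pose commanded when the call began, along the tool's axes at that moment; what a row does not reach only later rows make up. A row lasts 1/12 s, in which the tool goes at most 41.7 mm and 7.16 degrees, less where a joint would pass 70% of its speed; a pose out of reach is approached as far as the arm can. A call with a gripper value outside its range is refused whole. "grip" is the opening, from 0 (shut) to 1 (fully open), set as the call begins (left out, the last holds). The fingers move at their own pace and stop on an object; "force" is the grip in N (left out, the last holds). Time passes only in rows, so rows that repeat a pose let the fingers close. It gives the time, the measured TCP pose, the force, the opening and the grip force at its end, in the units of the state.
- bot.get_state(): the state, without advancing time (a new reading comes with each control period).
- bot.camera(name): name is "scene" or "top" or "wrist"; returns (picture, depth): 384x512x3 uint8, blue, green, red; 384x512 float32, m along the optical axis (not along the pixel's ray), 0 where there is no reading.
- bot.camera_params(name): a dict with "mtx" (3x3 intrinsics, pixels), "origin" and "orientation" of the camera in the world. Camera axes: x right, y up, looking along -z (the intrinsics and any distortion apply to the point x, -y, -z); pixel columns grow to the right and rows downward; lengths in m; the calibration is good to about 2 mm. A picture is of the moment at which its call begins: read the wrist's pose just before it. camera_params takes no time and is no camera call; for the wrist camera it gives the pose at the moment of the call.
- bot.finish_job(): hands the job in; it is judged then, once.
Trained networks look in the newest picture that a camera, given by its name, has taken for a name from the list of things; names that differ only in an ending like _2 or _b are one class to them, and where a whole thing is asked for, a point or a joint stands for the part that bears it (a point fixed in the world has none). Each returns a list of dicts, best first, with "score" (0 to 1); they miss things now and then, are a little off and sometimes report something else, mostly with a low value. They report only what shows in the picture. A call takes as long as a camera call.
- bot.recognise(camera, query): "rect" ([centre column, centre row, width, height] in pixels, round what is visible of it).
- bot.cut_out(camera, query): "mask" (384x512 bool, what is visible of it) and "rect" ([centre column, centre row, width, height] in pixels, round what is visible of it).
The state is a dict: "time": time; "joints": joint angles; "dq": joint speeds; "effort": joint torques, N m; "ee_pos": TCP position; "ee_rot": TCP orientation; "ft_force": force on the tool from outside, world axes, zero at the start; "torque": the same for the moment, N m; "gripper_width": finger opening in m; "grip_force": force on a finger pad.
Only numpy, scipy, OpenCV 4.12 (cv2) and the standard library are available. Lean on these libraries where they do the work, as an engineer would, in place of code of your own. Each camera call takes 0.05 s, during which the arm holds its last target. There are 200 camera calls.

### The job

The carrying tray of tall six-sided jars is one short. Lift the front jar out of the sloping roller lane that holds the same tall jars, so that those behind it roll down to the stop, and set it upright on the floor of the tray in the empty place between its three neighbours, with its flat sides closed up against theirs. Leave the short jars and the things around alone, and do not tip any jar over.

Things in the scene. Friction and masses are not known exactly. Their poses are not given: they have to be found in the camera images.
- tall_1: front tall jar of its lane, to be moved: six-sided amber glass, 64 mm across flats, 73.9 across corners, 0.35 kg, dark round screw cap 37 mm in diameter from z = 79 to 101 mm, shoulder at 75. Origin: centre of the underside; z up through the cap; x square to a flat, y at a corner, each again every 60 degrees. In the lane x points up the slope and the jar leans square to the rollers
- tall_2: second tall jar of that lane, like tall_1, resting against its back up to the shoulder; it rolls forward once tall_1 is lifted clear of it
- tall_3: third tall jar of that lane, like tall_1, behind tall_2
- lane_tall_front (a point): point on the roller plane of the tall jars' lane where the underside centre of a jar lies when it rests against the front stop, 32 mm up the slope from the stop
- lane_tall: plywood lane of free-turning rollers for the tall jars, 78 mm wide inside, 110 over all; side rails stand 24, front stop 20 mm above the rollers. Origin: on the base board's top, under the stop's inner face, mid-width; x level, from the stop to the high rear end; y left; z up. The roller plane is 55 mm above the origin at the stop and rises by 0.105 rad along x
- lane_short: the like lane beside it that holds the short jars, its centre line 116 mm from the other; either may be the left one. Same origin and axes. (Room, fixed: a green desk lamp hangs over the bench's front edge, its shade 0.2 m wide and from 0.52 to 0.73 m high, centred 0.285 m ahead of the robot; its boom runs to a post 0.5 m to the right. Keep the arm clear)
- tray: fixed wooden tray, inside 139 (x) by 196 mm (y), walls 9 mm thick, 45 high, a bar grip 78 mm high over each end. Origin: centre of the underside; floor 9 mm above it. pack_1 to 3 stand in a row along the -x wall, pack_4 in front of 1 and 2; the empty place is in the notch of pack_2 and pack_3 beside pack_4, near x = 24, y = 33 mm, with 8 mm to spare to the +x wall, 34 mm to the +y end
- pack_1: jar standing loose in the tray, like tall_1, at the -y end of the row along the tray's -x wall. Its x lies along the tray's y, less than 1 mm from the next jar. Origin: centre of its underside
- pack_2: jar standing loose in the tray, like tall_1, in the middle of the row along the tray's -x wall, a neighbour of the empty place. Its x lies along the tray's y, less than 1 mm from the next jar. Origin: centre of its underside
- pack_3: jar standing loose in the tray, like tall_1, at the +y end of the row along the tray's -x wall, a neighbour of the empty place. Its x lies along the tray's y, less than 1 mm from the next jar. Origin: centre of its underside
- pack_4: jar standing loose in the tray, like tall_1, in the second row, in the notch of pack_1 and pack_2, a neighbour of the empty place. Its x lies along the tray's y, less than 1 mm from the next jar. Origin: centre of its underside
- short_1: front short jar in its lane: like the tall jars but 71 mm high over the cap instead of 101 (shoulder at 45 mm). To be left alone. Origin: centre of its underside
- short_2: second short jar in its lane: like the tall jars but 71 mm high over the cap instead of 101 (shoulder at 45 mm). To be left alone. Origin: centre of its underside
- tall_block: upright wooden block, 37x55x98 mm, loose on the drawn board; a bystander to be left where it is. Origin: centre of its underside

How it is judged:
On the way:
1. the front tall jar is out of its lane and the next one has rolled down to the stop (distance between tall_1 and lane_tall_front above 0.08 m and distance between tall_2 and lane_tall_front below 0.01 m), for 0.2 s.
At the end, for the whole second after the job is handed in: The jar stands still and upright (3.4 deg) on the tray floor, centre within 67.5 mm of its three neighbours' (64 is touching), flats within 4.6 deg of theirs; the other four still stand on the floor; the next tall jar is within 10 mm of the lane's front place, the third within 69 mm of it (z of each of tall_1, pack_1, pack_2, pack_3, pack_4 in the frame of tray below 0.013 m and angle between each of tall_1, pack_1, pack_2, pack_3, pack_4's own z axis and vertical below 0.06 rad and horizontal distance between tall_1 and pack_2 below 0.0675 m and horizontal distance between tall_1 and pack_3 below 0.0675 m and horizontal distance between tall_1 and pack_4 below 0.0675 m and (angle between the x axis of tall_1 and the x axis of pack_2, either way round below 0.08 rad or angle between the x axis of tall_1 and the x axis of pack_2, either way round between 0.967 and 1.127 rad) and linear speed of each of tall_1, tall_2 below 0.02 m/s and distance between tall_2 and lane_tall_front below 0.01 m and distance between tall_3 and tall_2 below 0.069 m).
It fails at once if a jar is tipped over (more than 40 degrees) (angle between any of tall_1, tall_2, tall_3, short_1, short_2, pack_1, pack_2, pack_3, pack_4's own z axis and vertical above 0.7 rad).
It fails at once if a short jar is taken or shifted by more than 30 mm (distance of any of short_1, short_2 from where it was at the start of the episode above 0.03 m).
It fails at once if one of the tall jars behind the front one is lifted out of its lane (z of any of tall_2, tall_3 in the frame of lane_tall above 0.12 m).
It fails at once if the tall wooden block is shifted by more than 40 mm (distance of tall_block from where it was at the start of the episode above 0.04 m).
It also fails if it takes over 50 s, if anything falls off the work surface, if the arm or the gripper's body presses on something with over 40 N, if the wrist force passes 120 N, or if a joint passes its speed limit or range.

## Working session

There is one attempt and no reset: what is moved stays moved. The work goes in short steps, Python scripts to look and compute and a tool call to move; the robot and the scene stay as the last step left them, time stands still between calls to the robot, and variables do not carry over. Pictures are saved under pics/ and viewed, at most 10 in all, crops included, and the job is handed in when it is done.

Besides the shell and the picture viewer there is one more tool, called as name(argument=value, ...) on one line, values as JSON. play_rows: Moves the arm, as the interface text tells. Its arguments: {"type":"object","properties":{"steps":{"type":"array","items":{"type":"number"}},"grip":{"type":"number"},"force":{"type":"number"}},"required":["steps"]}

```bash
mkdir -p pics; cat > h.py <<'E'
import numpy as np, cv2
from scipy.spatial.transform import Rotation as R
from station import bot
def cam(n):
    p=bot.camera_params(n); o=np.array(p['orientation'],float)
    M=o if o.shape==(3,3) else (R.from_rotvec(o) if o.size==3 else R.from_quat(o)).as_matrix()
    return np.array(p['mtx'],float),np.array(p['origin'],float),M
def cloud(n,d,c=None):
    K,o,M=c or cam(n); v,u=np.mgrid[:d.shape[0],:d.shape[1]]
    x=(u-K[0,2])/K[0,0]*d; y=(v-K[1,2])/K[1,1]*d
    P=np.stack([x,-y,-d],-1)@M.T+o
    P[d<=0]=np.nan
    return P
def proj(p,c):
    K,o,M=c; q=(np.asarray(p)-o)@M; q=q*[1,-1,-1]
    return (q[...,:2]/q[...,2:])*[K[0,0],K[1,1]]+K[:2,2]
E
python3 - <<'E'
from h import *
print(bot.camera_params('top'));print(bot.camera_params('scene'));print(bot.get_state(),bot.tip_extent)
ims=[]
for n in ['scene','top','wrist']:
    i,d=bot.camera(n); ims.append(i); np.savez('pics/'+n+'0.npz',i=i,d=d,K=cam(n)[0],o=cam(n)[1],M=cam(n)[2])
    cv2.imwrite(f'pics/{n}0.png',i)
cv2.imwrite('pics/all.png',np.hstack(ims[:2])[:, :] if 0 else cv2.resize(np.vstack([np.hstack(ims[:2]),np.hstack([ims[2],ims[2]*0])]),(800,600)))
E
```

```text
{'mtx': array([[464.36647051,   0.        , 244.48221426],
       [  0.        , 464.36647051, 189.34400397],
       [  0.        ,   0.        ,   1.        ]]), 'origin': array([0.39859802, 0.20204301, 1.26480559]), 'orientation': array([ 0.06266614, -0.10029348, -1.55028327])}
{'mtx': array([[397.52165949,   0.        , 253.51799479],
       [  0.        , 397.52165949, 196.61755147],
       [  0.        ,   0.        ,   1.        ]]), 'origin': array([0.73552359, 0.62481866, 0.79830126]), 'orientation': array([0.18518246, 0.77504924, 2.61087438])}
{'time': 0.0, 'joints': array([ 1.26640790e+00,  4.80815514e-01,  1.59685887e+00,  3.07180311e-05,
        1.06508561e+00, -4.65617632e-02]), 'dq': array([-0.00019526, -0.00040155, -0.00187497, -0.00144842,  0.00050297,
       -0.00062802]), 'effort': array([-9.70551264e-04, -9.50620079e+01, -4.30207229e+01,  1.99276051e-04,
        1.14606138e-02,  8.55872941e-05]), 'ee_pos': array([0.16562866, 0.62834156, 0.40408845]), 'ee_rot': array([-4.03865907e-01, -3.11529243e+00,  1.79799965e-03]), 'ft_force': array([ 0.30555372, -0.74060005,  0.51689416]), 'torque': array([-0.00683848,  0.00298447,  0.01263077]), 'grip_force': 0.0, 'gripper_width': 0.08514568494357186} 0.1734
```

View pics/all.png

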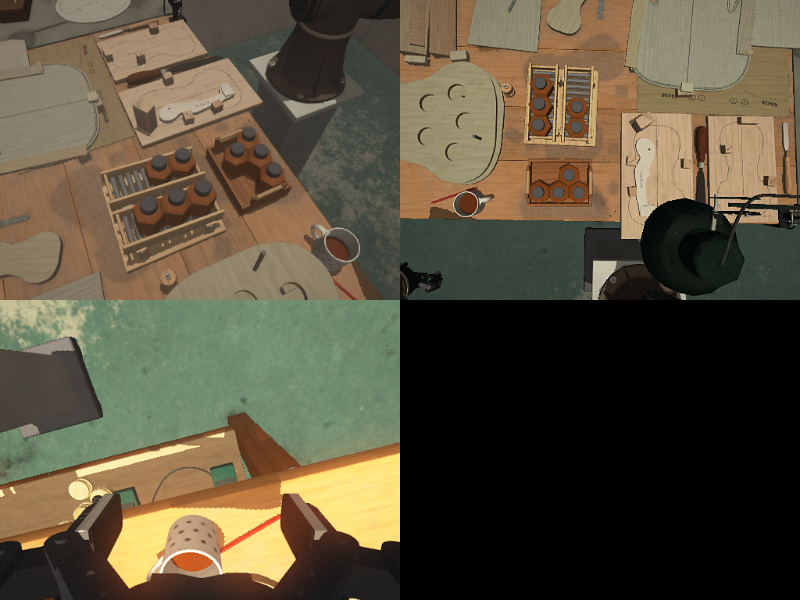

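The picture shows the scene camera at left, the top camera at right and the wrist camera below. In the top view the tall lane is the left one, with its front jar near (540,125) of the collage. The short lane is to its right, and the tray with the notch is at (560,183), nearer the robot.

```bash
cat > m.py <<'E'
from h import *
def caps(n,f,zr=(0.095,0.2)):
    a=np.load(f); c=(a['K'],a['o'],a['M']); P=cloud(n,a['d'],c); g=a['i'].max(2)
    i=a['i'].astype(int); sat=i.max(2)-i.min(2)
    m=((P[...,2]>zr[0])&(P[...,2]<zr[1])&(g<120)&(sat<30)&(P[...,0]>0.35)).astype(np.uint8)
    m=cv2.morphologyEx(m,cv2.MORPH_OPEN,np.ones((3,3)))
    N,l,s,_=cv2.connectedComponentsWithStats(m)
    for k in range(1,N):
        if 40<s[k,4]<4000:
            q=P[l==k]; zt=np.nanpercentile(q[:,2],75); t=q[q[:,2]>zt-.006]
            print(n,s[k],'top',np.nanmedian(t,0).round(4),'mid',((t.min(0)+t.max(0))/2).round(4),np.ptp(t,axis=0).round(3))
E
python3 - <<'E'
from m import *
for n in ['top','scene']: caps(n,f'pics/{n}0.npz')
a=np.load('pics/top0.npz'); cv2.imwrite('pics/topc.png',cv2.resize(a['i'][70:280,150:270],None,fx=2.8,fy=2.8,interpolation=cv2.INTER_CUBIC))
b=np.load('pics/scene0.npz'); 
x=cv2.resize(a['i'][70:280,150:270],(340,595)); y=cv2.resize(b['i'][150:350,120:380],(455,350)); y=np.vstack([y,np.zeros((245,455,3),np.uint8)])
cv2.imwrite('pics/c.png',np.hstack([x,y]))
for n in ['tall_1','short_1','pack_1','tall_block','tray','lane_tall']:
    bot.camera('top')if n=='tall_1' else 0
    print(n,[(np.round(r['rect']),round(r['score'],2)) for r in bot.recognise('top',n)][:5])
E
```

```text
top [172  98  16  17 209] top [0.7085 0.3357 0.1879] mid [0.7085 0.335  0.1882] [0.036 0.036 0.01 ]
top [170 125  16  16 190] top [0.6441 0.3395 0.1807] mid [0.6449 0.3383 0.1812] [0.037 0.035 0.01 ]
top [219 129  15  15 184] top [0.6453 0.2236 0.1511] mid [0.6449 0.2237 0.1526] [0.036 0.034 0.011]
top [169 152  16  16 201] top [0.5816 0.3392 0.1741] mid [0.5809 0.3394 0.1749] [0.036 0.036 0.011]
top [219 155  14  15 175] top [0.5817 0.2227 0.1438] mid [0.5821 0.2236 0.144 ] [0.035 0.032 0.009]
top [ 93 173  11   6  43] top [0.54   0.5262 0.1881] mid [0.5395 0.5261 0.1868] [0.007 0.006 0.008]
top [209 217  14  14 165] top [0.4339 0.2448 0.1095] mid [0.433  0.2457 0.1108] [0.032 0.033 0.011]
top [169 239  15  15 182] top [0.3759 0.3418 0.1095] mid [0.3759 0.3417 0.111 ] [0.034 0.035 0.011]
top [195 239  15  15 173] top [0.377  0.2773 0.1104] mid [0.377  0.2776 0.1113] [0.034 0.035 0.011]
top [222 239  14  15 162] top [0.3779 0.2113 0.1094] mid [0.3781 0.2123 0.1096] [0.035 0.032 0.01 ]
scene [171 138  27  12 114] top [0.6233 0.0207 0.1058] mid [0.617  0.0137 0.1071] [0.055 0.042 0.013
[... 946 characters left out ...]
] top [0.5452 0.5277 0.188 ] mid [0.5438 0.5272 0.1831] [0.009 0.009 0.018]
tall_1 [(array([179., 136.,  28.,  25.]), 0.84), (array([184., 111.,  32.,  27.]), 0.82), (array([179., 162.,  28.,  28.]), 0.78), (array([229., 246.,  24.,  29.]), 0.72)]
short_1 [(array([227., 139.,  28.,  27.]), 0.8), (array([226., 162.,  30.,  25.]), 0.73)]
pack_1 [(array([218., 223.,  27.,  31.]), 0.82), (array([204., 247.,  25.,  25.]), 0.8), (array([179., 246.,  28.,  23.]), 0.77), (array([231., 245.,  26.,  26.]), 0.7)]
tall_block [(array([204., 236.,  91.,  64.]), 0.69), (array([310., 156.,  30.,  24.]), 0.63)]
tray [(array([203., 236.,  85.,  65.]), 0.87)]
lane_tall [(array([185., 129.,  43.,  98.]), 0.76)]
```

View pics/c.png

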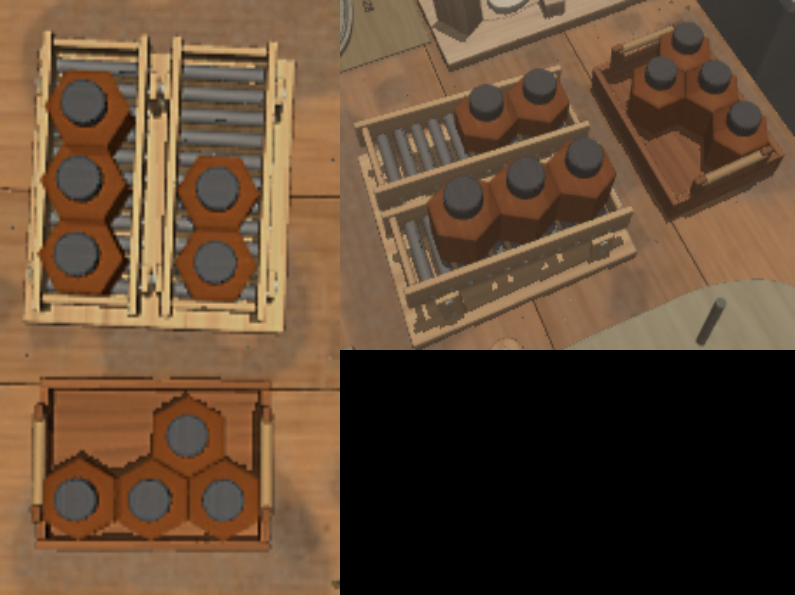

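The crop shows the tall caps in the left lane at (83,100), (78,178) and (75,255). The tray caps are at (76,500), (150,500), (223,500) and (187,437), so the notch is at about (110,435). The front jar is near world (0.583, 0.3395) with its cap top at 0.1745, and the empty place is near (0.434, 0.310). Both agree between the two cameras to about 4 mm. Next I plan a closer look with the wrist camera.

```bash
cat >> h.py <<'E'
def pose():
    s=bot.get_state(); return np.array(s['ee_pos']),R.from_rotvec(s['ee_rot'])
def tilt(yaw,t=0.,lyaw=0.):
    "tool z down, tool y at world angle yaw (rad); leaned by t about axis lane y (lane yaw lyaw), top toward -x"
    y=np.array([np.cos(yaw),np.sin(yaw),0]); z=np.array([0,0,-1.]); x=np.cross(y,z)
    M=R.from_matrix(np.stack([x,y,z],1))
    return R.from_rotvec(-t*np.array([-np.sin(lyaw),np.cos(lyaw),0]))*M
def rel(p,M,fr=None):
    p0,R0=fr or pose()
    return (R0.inv().apply(np.asarray(p)-p0)*1000).round(1),(R0.inv()*M).as_rotvec(degrees=True).round(2)
E
python3 - <<'E'
from h import *
p,Q=pose(); K,o,M=cam('wrist')
oc=Q.inv().apply(o-p); Mc=Q.as_matrix().T@M
print('cam in tool',oc.round(4),Mc.round(3))
pts=np.array([[.583,.3395,.1745],[.71,.336,.188],[.434,.31,.009],[.378,.3416,.11],[.379,.212,.11],[.435,.245,.11],[.582,.2236,.144]])
for x,y,z in [(.5,.3,.45),(.55,.3,.45),(.6,.3,.45),(.45,.3,.45)]:
  for yw in (np.pi/2,-np.pi/2):
    T=tilt(yw); c=(K,np.array([x,y,z])+T.apply(oc),T.as_matrix()@Mc)
    print((x,y,z),round(yw,2),proj(pts,c).round(0).tolist(),rel([x,y,z],T))
E
```

```text
cam in tool [ 0.0703 -0.0004  0.0306] [[-0.     0.961  0.278]
 [ 1.     0.001 -0.   ]
 [-0.     0.278 -0.961]]
(0.5, 0.3, 0.45) 1.57 [[307.0, 289.0], [299.0, 426.0], [266.0, 96.0], [308.0, 27.0], [151.0, 28.0], [194.0, 98.0], [172.0, 270.0]] (array([-407. , -232.4,  -45.3]), array([-1.000e-02, -0.000e+00, -1.477e+01]))
(0.5, 0.3, 0.45) -1.57 [[199.0, 72.0], [190.0, -180.0], [250.0, 205.0], [217.0, 288.0], [344.0, 287.0], [314.0, 237.0], [358.0, 76.0]] (array([-407. , -232.4,  -45.3]), array([-0.0000e+00,  1.0000e-02,  1.6523e+02]))
(0.55, 0.3, 0.45) 1.57 [[309.0, 232.0], [301.0, 380.0], [267.0, 49.0], [311.0, -43.0], [145.0, -42.0], [191.0, 36.0], [168.0, 217.0]] (array([-455.4, -219.7,  -45.3]), array([-1.000e-02, -0.000e+00, -1.477e+01]))
(0.55, 0.3, 0.45) -1.57 [[203.0, 146.0], [195.0, -71.0], [250.0, 241.0], [219.0, 330.0], [341.0, 329.0], [312.0, 282.0], [353.0, 142.0]] (array([-455.4, -219.7,  -45.3]), array([-0.0000e+00,  1.0000e-02,  1.6523e+02]))
(0.6, 0.3, 0.45) 1.57 [[312.0, 168.0], [303.0, 329.0], [267.0, -1.0], [314.0, -121.0], [139.0, -119.0], [188.0, -33.0], [164.0, 159.0]] (array([-503.7, -206.9,  -45.3]), array([-1.000e-02, -0.000e+00, -1.477e+01]))
(0.6, 0.3, 0.45) -1.57 [[206.0, 212.0], [199.0, 25.0], [250.0, 276.0], [220.0, 368.0], [338.0, 368.0], [310.0, 324.0], [349.0, 201.0]] (array([-503.7, -206.9,  -45.3]), array([-0.0000e+00,  1.0000e-02,  1.6523e+02]))
(0.45, 0.3, 0.45) 1.57 [[304.0, 341.0], [297.0, 468.0], [266.0, 139.0], [306.0, 90.0], [156.0, 91.0], [197.0, 155.0], [176.0, 318.0]] (array([-358.7, -245.2,  -45.3]), array([-1.000e-02, -0.000e+00, -1.477e+01]))
(0.45, 0.3, 0.45) -1.57 [[196.0, -11.0], [185.0, -308.0], [249.0, 166.0], [215.0, 243.0], [348.0, 242.0], [317.0, 187.0], [364.0, 3.0]] (array([-358.7, -245.2,  -45.3]), array([-0.0000e+00,  1.0000e-02,  1.6523e+02]))
```

play_rows(steps=[-30,-16,-3,0,0,-2,-60,-33,-6,0,0,-4,-90,-50,-10,0,0,-6,-120,-66,-13,0,0,-8,-150,-83,-16,0,0,-10,-180,-99,-20,0,0,-12,-210,-116,-23,0,0,-14,-240,-132,-26,0,0,-14.8,-270,-149,-29,0,0,-14.8,-300,-166,-32,0,0,-14.8,-330,-182,-36,0,0,-14.8,-360,-199,-39,0,0,-14.8,-390,-215,-42,0,0,-14.8,-417,-230,-45,0,0,-14.8,-417,-230,-45,0,0,-14.8,-417,-230,-45,0,0,-14.8,-417,-230,-45,0,0,-14.8], grip=1)

```text
time: 1.92
ee_pos: [0.5101, 0.2998, 0.4496]
ee_rot: [-0.0, -3.141, -0.0]
ft_force: [-0.6, 0.4, 0.4]
gripper_width: 0.0855
grip_force: 0.0
```

```bash
python3 - <<'E'
from m import *
s=bot.get_state(); print(s['time'],s['ee_pos'],s['joints'],s['ft_force'])
ims=[]
for n in ['wrist','top']:
    c=cam(n); i,d=bot.camera(n); ims.append(i); np.savez('pics/'+n+'1.npz',i=i,d=d,K=c[0],o=c[1],M=c[2])
caps('wrist','pics/wrist1.npz')
cv2.imwrite('pics/d.png',cv2.resize(np.hstack(ims),(800,300)))
E
```

```text
1.9167 [0.51007437 0.29980302 0.44956409] [ 4.80041376e-01  3.56227975e-01  1.68108847e+00  3.25092491e-04
  1.10465385e+00 -1.09070918e+00] [-0.55291824  0.4212559   0.43771052]
wrist [ 127    0   50   43 1721] top [0.3814 0.2123 0.1101] mid [0.3831 0.2116 0.1088] [0.031 0.037 0.008]
wrist [ 206    0   45   42 1585] top [0.3809 0.2758 0.1101] mid [0.3828 0.2754 0.1085] [0.03  0.036 0.008]
wrist [284   3  33  38 496] top [0.3861 0.3286 0.1099] mid [0.3835 0.3351 0.1083] [0.027 0.027 0.008]
wrist [ 172   65   45   44 1536] top [0.4346 0.2445 0.1101] mid [0.4352 0.2441 0.1086] [0.036 0.037 0.008]
wrist [157 300  29  16 252] top [0.6301 0.2191 0.1466] mid [0.633  0.2172 0.1463] [0.01  0.023 0.01 ]
wrist [182 308   7   9  50] top [0.6334 0.2328 0.1469] mid [0.6337 0.2327 0.147 ] [0.005 0.006 0.008]
```

View pics/d.png

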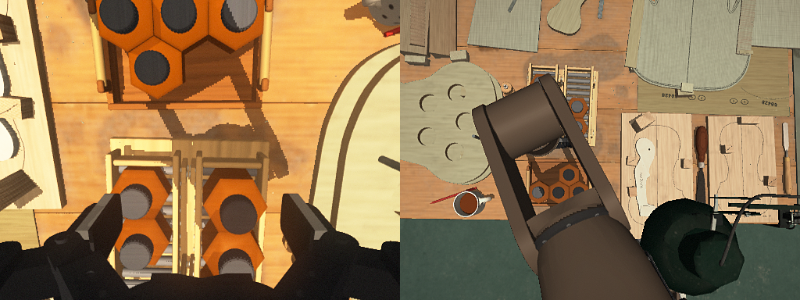

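The wrist view (left half) shows the tray with caps at (125,15), (178,10), (232,5) and (152,68), and the tall lane under the right finger with its front cap near (232,210). The top view shows the upper arm passing close to the lamp shade at about (640,240), so I won't turn further right than this. Next I move over the lane for a centred look.

play_rows(steps=[-25,10,0,0,0,0,-50,20,0,0,0,0,-75,30,0,0,0,0,-100,40,0,0,0,0,-100,40,0,0,0,0,-100,40,0,0,0,0,-100,40,0,0,0,0])

```text
time: 2.6
ee_pos: [0.6093, 0.3405, 0.4492]
ee_rot: [0.003, -3.141, 0.001]
ft_force: [-0.6, -0.5, 0.5]
gripper_width: 0.0855
grip_force: 0.0
```

```bash
cat > n.py <<'E'
from h import *
from scipy.optimize import minimize
def capfit(P,i,near,zr,r=.035):
    m=(np.hypot(P[...,0]-near[0],P[...,1]-near[1])<r)&(P[...,2]>zr[0])&(P[...,2]<zr[1])
    q=P[m]; q=q[q[:,2]>np.percentile(q[:,2],60)-.006]
    c,rad=cv2.minEnclosingCircle(q[:,:2].astype(np.float32)); pl=np.linalg.lstsq(np.c_[q[:,:2]-np.median(q[:,:2],0),np.ones(len(q))],q[:,2],rcond=None)[0]
    return np.array([*c,np.median(q[:,2])]).round(4),round(rad,4),len(q),'plane slope',pl[:2].round(3)
def hexyaw(P,c,axis,H,zlo=.071,zhi=.079):
    "c: cap top centre, axis: jar axis, H jar height; yaw of a flat normal mod 60deg from shoulder points"
    B=np.array(c)-H*np.array(axis); ex=np.array([1,0,0.])-axis[0]*np.array(axis); ex/=np.linalg.norm(ex); ey=np.cross(axis,ex)
    D=P-B; h=D@axis; X=np.stack([D@ex,D@ey],-1); m=(h>H-.101+zlo)&(h<H-.101+zhi)&(np.hypot(*np.moveaxis(X,-1,0))<.05)
    x=X[m]; a=np.arange(6)*np.pi/3
    res=[]
    for y in np.radians(np.arange(-30,30,.5)):
        n=np.stack([np.cos(a+y),np.sin(a+y)]); 
        s=np.percentile(x@n,99,axis=0); res.append((s.max()-0*s.min(),np.degrees(y),s))
    return res,x
def hexfit(x,r=.032):
    "best centre, yaw so that points fill the hexagon: minimise points outside, plus outline"
    a=np.arange(6)*np.pi/3
    def f(v):
        d=(x-v[:2])@np.stack([np.cos(a+v[2]),np.sin(a+v[2])]); e=d.max(1)-r
        return np.mean(np.clip(e,0,.008))*1.0
    best=min((minimize(f,[0,0,y],method='Nelder-Mead',options=dict(initial_simplex=[[0,0,y],[.003,0,y],[0,.003,y],[0,0,y+.1]])) for y in np.radians([-25,-15,-5,5,15,25])),key=lambda q:q.fun)
    return (best.x[:2]*1000).round(2),round(np.degrees(best.x[2]),2),best.fun*1e6,len(x)
E
python3 - <<'E'
from n import *
s=bot.get_state(); print(s['time'],s['ee_pos'],s['ee_rot'],s['ft_force'])
c=cam('wrist'); i,d=bot.camera('wrist'); np.savez('pics/wrist2.npz',i=i,d=d,K=c[0],o=c[1],M=c[2])
t=.105; ax=np.array([-np.sin(t),0,np.cos(t)])
P=cloud('wrist',d,c)
for nm,p in dict(t1=(.583,.3395,.1745),t2=(.6465,.3385,.1815),t3=(.71,.336,.188)).items():
    r=capfit(P,i,p,(p[2]-.01,p[2]+.01)); print(nm,r)
    x=hexyaw(P,r[0],ax,.101)[1]; print(' hex',hexfit(x))
a=np.load('pics/wrist1.npz'); P=cloud('wrist',a['d'],(a['K'],a['o'],a['M']))
for nm,p in dict(p1=(.379,.2123,.11),p2=(.379,.277,.11),p3=(.379,.341,.11),p4=(.4345,.245,.11)).items():
    r=capfit(P,a['i'],p,(.1,.12)); print(nm,r)
    x=hexyaw(P,r[0],np.array([0,0,1.]),.101)[1]; print(' hex',hexfit(x))
cv2.imwrite('pics/e.png',np.vstack([i[:300],])) 
E
```

```text
2.6 [0.60931076 0.34053258 0.44922409] [ 2.65241750e-03 -3.14051164e+00  7.05391280e-04] [-0.58695517 -0.49910981  0.49161766]
t1 (array([0.5836, 0.3383, 0.1749]), 0.0192, 2101, 'plane slope', array([ 0.109, -0.002]))
 hex (array([ 8.12, -0.17]), np.float64(-0.13), np.float64(844.647742154191), 3406)
t2 (array([0.647 , 0.3374, 0.1816]), 0.0191, 1878, 'plane slope', array([ 0.123, -0.001]))
 hex (array([ 8.48, -0.47]), np.float64(-2.54), np.float64(2143.486333779418), 3471)
t3 (array([0.7103, 0.3347, 0.1882]), 0.0194, 1697, 'plane slope', array([ 0.132, -0.005]))
 hex (array([-8.65,  0.3 ]), np.float64(57.64), np.float64(148.17860115855854), 2020)
p1 (array([0.3799, 0.2112, 0.1101]), 0.0191, 1634, 'plane slope', array([-0.024, -0.026]))
 hex (array([12.61, 12.36]), np.float64(-9.47), np.float64(600.1794598906205), 2586)
p2 (array([0.3787, 0.2752, 0.1101]), 0.0195, 1561, 'plane slope', array([-0.022, -0.005]))
 hex (array([ 8.35, -9.83]), np.float64(29.85), np.float64(2240.8353167001633), 3650)
p3 (array([0.3781, 0.34  , 0.1101]), 0.0193, 1539, 'plane slope', array([-0.029,  0.01 ]))
 hex (array([ 2.85, -9.23]), np.float64(26.98), np.float64(784.6131071551366), 2314)
p4 (array([0.4352, 0.2439, 0.11  ]), 0.0192, 1555, 'plane slope', array([ 0.005, -0.015]))
 hex (array([-11.49,  -0.28]), np.float64(31.1), np.float64(1328.3515479697426), 3272)
```

View pics/e.png

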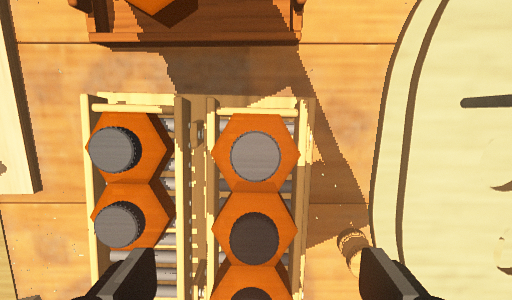

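```bash
python3 - <<'E'
from n import *
a=np.load('pics/wrist2.npz'); P=cloud('wrist',a['d'],(a['K'],a['o'],a['M']))
t=.105; ax=np.array([-np.sin(t),0,np.cos(t)]); ex=np.array([np.cos(t),0,np.sin(t)])
B=np.array([.5836,.3383,.1749])-.101*ax; print('base',B)
D=P-B; h=D@ax; X=D@ex; Y=D[...,1]
def edge(u,v,m,lo,hi,fn,q):  # per-bin extreme of v along u
    ctr=np.arange(lo,hi,.002); e=np.array([fn(v[m&(abs(u-b)<.001)],q) if (m&(abs(u-b)<.001)).sum()>3 else np.nan for b in ctr])
    k=~np.isnan(e); cf=np.polyfit(ctr[k],e[k],1); r=e[k]-np.polyval(cf,ctr[k]); kk=abs(r)<2*np.std(r)+1e-6; cf=np.polyfit(ctr[k][kk],e[k][kk],1)
    return np.degrees(np.arctan(cf[0])).round(2),(cf[1]*1e3).round(1),(np.std(r)*1e3).round(2)
sh=(h>.068)&(h<.080)
print('front flat dx/dy deg',edge(Y,X,sh&(X<-.01)&(X>-.05),-.014,.015,np.percentile,3))
# side flats, rotate by 60
for s in (1,-1):
    for sgn in (1,-1):
        n=np.array([sgn*.5,s*.866]); tt=np.array([-n[1],n[0]]); v=X*n[0]+Y*n[1]; u=X*tt[0]+Y*tt[1]
        print('flat',n,edge(u,v,sh&(v>.01)&(v<.05)&(np.hypot(X,Y)<.042),-.012,.012,np.percentile,97))
rl=(h>.018)&(h<.028)
for lo,hi in((.03,.06),(-.06,-.03)):
    m=rl&(Y>lo)&(Y<hi); print('rail dy/dx',edge(X,Y,m,-.03,.11,np.percentile,50),edge(X,Y,m,-.03,.11,np.percentile,2),edge(X,Y,m,-.03,.11,np.percentile,98))
E
```

```text
base [0.59418552 0.3383     0.07445625]
front flat dx/dy deg (np.float64(1.36), np.float64(-31.6), np.float64(0.3))
flat [0.5   0.866] (np.float64(1.32), np.float64(30.9), np.float64(0.17))
flat [-0.5    0.866] (np.float64(0.28), np.float64(31.4), np.float64(0.24))
flat [ 0.5   -0.866] (np.float64(0.93), np.float64(31.1), np.float64(0.23))
flat [-0.5   -0.866] (np.float64(1.36), np.float64(31.7), np.float64(0.13))
rail dy/dx (np.float64(-1.36), np.float64(42.9), np.float64(0.63)) (np.float64(-1.39), np.float64(39.6), np.float64(1.19)) (np.float64(-1.47), np.float64(46.7), np.float64(0.34))
rail dy/dx (np.float64(-1.53), np.float64(-42.0), np.float64(0.72)) (np.float64(-1.4), np.float64(-45.6), np.float64(0.12)) (np.float64(-1.35), np.float64(-39.2), np.float64(1.74))
```

```bash
python3 - <<'E'
from h import *
ly=np.radians(-1.4); T=tilt(np.pi/2+ly,.105,ly); a=-T.apply([0,0,1]); print('axis',a)
cap=np.array([.5836,.3383,.1749]); print(rel(cap+.211*a,T), cap+.211*a)
E
```

```text
axis [-0.10477588  0.00256067  0.99449256]
(array([47.6, -1.4, 64.8]), array([ 0.06, -6.07,  1.49])) [0.56149229 0.3388403  0.38473793]
```

play_rows(steps=[16,0,20,0,-2,0.5,32,-1,40,0,-4,1,47.6,-1.4,64.8,0,-6.05,1.5,47.6,-1.4,64.8,0,-6.05,1.5,47.6,-1.4,64.8,0,-6.05,1.5,47.6,-1.4,64.8,0,-6.05,1.5])

```text
time: 3.15
ee_pos: [0.5629, 0.3388, 0.3863]
ee_rot: [0.038, 3.035, 0.001]
ft_force: [0.3, -0.4, 0.2]
gripper_width: 0.0855
grip_force: 0.0
```

```bash
python3 - <<'E'
from h import *
ly=np.radians(-1.4); T=tilt(np.pi/2+ly,.105,ly); a=-T.apply([0,0,1])
cap=np.array([.5836,.3383,.1749]); print(rel(cap+.151*a,T)); print(bot.get_state()['dq'])
from n import capfit
c=cam('wrist'); i,d=bot.camera('wrist'); np.savez('pics/wrist3.npz',i=i,d=d,K=c[0],o=c[1],M=c[2])
print(capfit(cloud('wrist',d,c),i,cap,(.16,.185)))
E
```

```text
(array([ 1.7, -0.1, 61.4]), array([ 0.12,  0.09, -0.04]))
[-0.00971008  0.00146278 -0.02819478 -0.00014632 -0.00047529  0.00101483]
(array([0.5832, 0.3385, 0.1748]), 0.0193, 3257, 'plane slope', array([ 0.124, -0.004]))
```

play_rows(steps=[1,0,20,0,0,0,1,0,40,0,0,0,1,0,52,0,0,0,1,0,58,0,0,0,1,0,61,0,0,0,1,0,61,0,0,0,1,0,61,0,0,0])

```text
time: 3.78
ee_pos: [0.5685, 0.3385, 0.3249]
ee_rot: [0.039, 3.035, 0.001]
ft_force: [-0.2, -0.1, 0.6]
gripper_width: 0.0853
grip_force: 0.0
```

play_rows(steps=[0,0,0,0,0,0,0,0,0,0,0,0,0,0,0,0,0,0,0,0,0,0,0,0,0,0,0,0,0,0,0,0,0,0,0,0,0,0,0,0,0,0,0,0,0,0,0,0], grip=0, force=45)

```text
time: 4.45
ee_pos: [0.5682, 0.3385, 0.3247]
ee_rot: [0.039, 3.035, 0.001]
ft_force: [-1.9, 0.5, 5.3]
gripper_width: 0.0355
grip_force: 44.3
```

play_rows(steps=[0,0,-5,0,0,0,0,0,-12,0,0,0,0,0,-22,0,0,0,0,0,-32,0,0,0,0,0,-38,0,0,0,0,0,-38,0,0,0])

```text
time: 4.95
ee_pos: [0.5641, 0.3386, 0.364]
ee_rot: [0.039, 3.034, 0.002]
ft_force: [-0.2, -0.6, -2.5]
gripper_width: 0.0354
grip_force: 45.8
```

```bash
python3 - <<'E'
from h import *
s=bot.get_state(); print(s['gripper_width'],s['grip_force'],s['ft_force'])
i,d=bot.camera('wrist'); j,_=bot.camera('scene'); cv2.imwrite('pics/f.png',cv2.resize(np.hstack([i,j]),(800,300)))
E
```

```text
0.03536537368887749 45.75402796268463 [-0.18780096 -0.58508218 -2.49786677]
```

View pics/f.png

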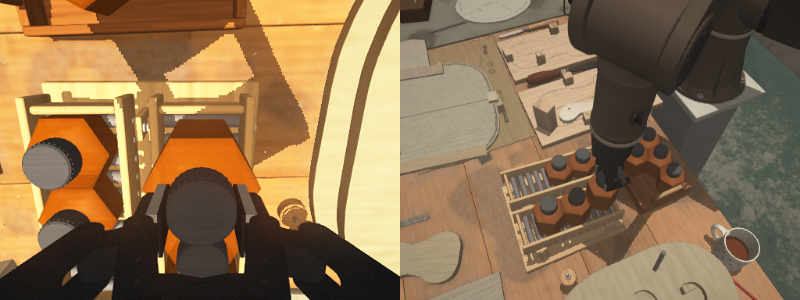

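The front jar hangs upright in the fingers, cap at (200,205) in the wrist view, and it is lifted clear of the stop. Next I ease forward so that the jars behind follow it down.

play_rows(steps=[4,0,0,0,0,0,12,0,0,0,0,0,21,0,0,0,0,0,30,0,0,0,0,0,39,0,0,0,0,0,48,0,0,0,0,0,57,0,0,0,0,0,66,0,0,0,0,0,75,0,0,0,0,0,84,0,-8,0,0,0,92,0,-20,0,0,0,98,0,-35,0,0,0,100,0,-50,0,0,0,100,0,-65,0,0,0,100,0,-75,0,0,0,100,0,-75,0,0,0])

```text
time: 6.38
ee_pos: [0.4568, 0.3415, 0.429]
ee_rot: [0.039, 3.032, 0.004]
ft_force: [0.4, 1.0, -3.6]
gripper_width: 0.0357
grip_force: 45.7
```

```bash
python3 - <<'E'
from n import *
s=bot.get_state(); print(s['time'],s['ee_pos'],s['joints'].round(2),s['gripper_width'],s['grip_force'],s['ft_force'])
for n in ['scene','top']:
    c=cam(n); i,d=bot.camera(n); P=cloud(n,d,c)
    for p in ((.584,.338,.1745),(.647,.338,.1815),(.71,.336,.188)):
        try: print(n,capfit(P,i,p,(p[2]-.008,p[2]+.008)))
        except Exception as e: print(n,p,'none')
T=tilt(np.radians(88.6-27.9)); print('above place',rel([.434,.3084,.009+.252+.13],T), 'offset dir world',np.cos(np.radians(30.8)),np.sin(np.radians(30.8)))
E
```

```text
6.3833 [0.45680405 0.34153133 0.42902483] [ 0.61  0.32  1.79 -0.08  0.94 -0.89] 0.035650861269070175 45.74218511581421 [ 0.39167964  1.04731493 -3.62902183]
scene (array([0.5847, 0.3396, 0.175 ]), 0.0193, 338, 'plane slope', array([ 0.07 , -0.043]))
scene (array([0.6478, 0.3367, 0.1818]), 0.0194, 360, 'plane slope', array([ 0.067, -0.032]))
scene (0.71, 0.336, 0.188) none
top (array([0.5814, 0.3404, 0.1742]), 0.0191, 194, 'plane slope', array([0.074, 0.003]))
top (array([0.645 , 0.3379, 0.1808]), 0.0192, 199, 'plane slope', array([0.104, 0.02 ]))
top (0.71, 0.336, 0.188) none
above place (array([ 25.4, -33.3,  32.8]), array([ 1.6 ,  5.95, 27.8 ])) offset dir world 0.8589598969306644 0.5120428648705715
```

```bash
python3 - <<'E'
from h import *
T=tilt(np.radians(60.7)); print(rel([.4383,.311,.391],T),rel([.4383,.311,.43],T))
E
```

```text
(array([ 21.2, -30.6,  33.3]), array([ 1.6 ,  5.95, 27.8 ])) (array([ 17.1, -30.6,  -5.5]), array([ 1.6 ,  5.95, 27.8 ]))
```

play_rows(steps=[3,-5,0,0.25,1,4.5,6,-10,0,0.5,2,9,9,-15,0,0.75,3,13.5,12,-20,5,1,4,18,15,-25,12,1.3,5,23,18,-28,22,1.6,5.95,27.8,21.2,-30.6,33.3,1.6,5.95,27.8,21.2,-30.6,33.3,1.6,5.95,27.8,21.2,-30.6,33.3,1.6,5.95,27.8,21.2,-30.6,33.3,1.6,5.95,27.8])

```text
time: 7.32
ee_pos: [0.4387, 0.3112, 0.3907]
ee_rot: [-0.794, -3.039, 0.002]
ft_force: [0.7, 0.3, -3.6]
gripper_width: 0.0356
grip_force: 45.7
```

```bash
python3 - <<'E'
from n import *
s=bot.get_state(); print(s['ee_pos'],s['ee_rot'],s['gripper_width'],s['grip_force'],s['ft_force'])
T=tilt(np.radians(60.7)); print(rel([.4383,.311,.391],T))
c=cam('wrist'); i,d=bot.camera('wrist'); np.savez('pics/wrist4.npz',i=i,d=d,K=c[0],o=c[1],M=c[2])
j,_=bot.camera('scene'); cs=cam('scene')
P=cloud('wrist',d,c)
for nm,p in dict(p2=(.379,.277,.11),p3=(.379,.341,.11),p4=(.4345,.245,.11)).items():
    try: print(nm,capfit(P,i,p,(.1,.12)))
    except Exception: print(nm,'none')
# held jar body: top/shoulder points
m=(P[...,2]>.19)&(P[...,2]<.222)&(np.hypot(P[...,0]-.438,P[...,1]-.311)<.045); q=P[m]; print(len(q),np.histogram(q[:,2],8))
u=proj(np.array([.43,.3,.15]),cs); print(u)
cv2.imwrite('pics/g.png',cv2.resize(np.hstack([i,cv2.resize(j[100:292,192:448],(512,384))]),(800,300)))
E
```

```text
[0.43867606 0.3111579  0.39065023] [-7.93590483e-01 -3.03910269e+00  1.54461045e-03] 0.035597174514319145 45.66685974597931 [ 0.74269675  0.28030582 -3.60578873]
(array([ 0.3, -0.3, -0.3]), array([-0.06, -0.02,  0.03]))
p2 (array([0.3785, 0.2754, 0.1101]), 0.0194, 2089, 'plane slope', array([ 0.004, -0.021]))
p3 (array([0.3779, 0.3398, 0.1101]), 0.0192, 2285, 'plane slope', array([0.002, 0.   ]))
p4 (array([0.435 , 0.2443, 0.1101]), 0.0193, 1232, 'plane slope', array([ 0.029, -0.017]))
6633 (array([ 132,  160,  167,  178, 1432, 2943, 1482,  139]), array([0.19000732, 0.19400582, 0.19800433, 0.20200283, 0.20600133,
       0.20999984, 0.21399834, 0.21799685, 0.22199535]))
[322.22329831 197.54835625]
```

View pics/g.png

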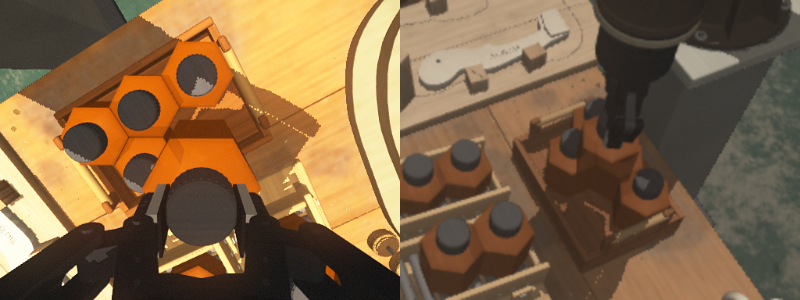

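The wrist view shows the held jar with its cap at (205,210) and flats parallel to those of the neighbours at (140,115), (205,75) and (142,172). The scene view shows the jar over the notch. Next I check the held jar's yaw and centre in the tool frame.

```bash
python3 - <<'E'
from n import *
a=np.load('pics/wrist4.npz'); P=cloud('wrist',a['d'],(a['K'],a['o'],a['M'])); p,Q=pose()
L=(P-p)@Q.as_matrix()   # tool frame
X,Y,Z=L[...,0],L[...,1],L[...,2]
i=a['i'].astype(int); org=(i[...,2]-i[...,0]>60)
m=org&(Z>.172)&(Z<.184)&(X>-.05)&(X<.05)&(abs(Y)<.05)
print(m.sum(),np.nanpercentile(X[m],[1,99]),np.nanpercentile(Y[m],[1,99]),np.nanmedian(Z[m]))
for ang in (0,60,-60,120,-120):
    n=np.array([np.cos(np.radians(ang)),np.sin(np.radians(ang))]); v=X*n[0]+Y*n[1]; u=-X*n[1]+Y*n[0]
    ctr=np.arange(-.013,.014,.002); k=[(b,np.percentile(v[m&(abs(u-b)<.001)],98)) for b in ctr if (m&(abs(u-b)<.001)&(v>.02)).sum()>5]
    if len(k)>6:
        k=np.array(k); c=np.polyfit(k[:,0],k[:,1],1); print(ang,len(k),'yaw',np.degrees(-c[0]).round(2),'dist',(c[1]*1e3).round(1),np.std(k[:,1]-np.polyval(c,k[:,0])).round(4))
cp=~org&(Z>.145)&(Z<.16)&(np.hypot(X,Y)<.025); print('cap',cp.sum(),np.nanmedian(L[cp],0))
# neighbour yaw in tool frame: line p2->p4,p2->p3
print('tool y world',np.degrees(np.arctan2(*Q.apply([0,1,0])[[1,0]])))
p2,p3,p4=np.array([[.3785,.2754],[.3779,.3398],[.4350,.2443]])
for d in(p3-p2,p4-p2): print(np.degrees(np.arctan2(d[1],d[0])),np.hypot(*d))
E
```

```text
5730 [0.00107411 0.0325749 ] [-0.03393887  0.03299777] 0.17874841104194772
0 14 yaw -0.54 dist 32.5 0.0002
60 14 yaw -0.78 dist 31.6 0.0001
-60 14 yaw 0.59 dist 32.5 0.0001
cap 7506 [ 0.00480848 -0.00034951  0.15107254]
tool y world 60.72376341543297
90.53379616583277 0.06440279497040483
-28.830254301803915 0.06449387567823785
```

play_rows(steps=[0,0,10,0,0,0,0,0,22,0,0,0,0,0,32,0,0,0,0,0,40,0,0,0,0,0,47,0,0,0,0,0,53,0,0,0,0,0,58,0,0,0,0,0,62,0,0,0,0,0,66,0,0,0,0,0,70,0,0,0])

```text
time: 8.25
ee_pos: [0.4385, 0.311, 0.3204]
ee_rot: [-0.794, -3.039, 0.001]
ft_force: [0.5, -0.7, -3.8]
gripper_width: 0.0357
grip_force: 46.0
```

play_rows(steps=[0,0,6,0,0,0,0,0,14,0,0,0,0,0,22,0,0,0,0,0,30,0,0,0,0,0,37,0,0,0,0,0,43,0,0,0,0,0,49,0,0,0,0,0,54,0,0,0,0,0,57,0,0,0,0,0,57,0,0,0])

```text
time: 9.08
ee_pos: [0.4382, 0.3108, 0.2629]
ee_rot: [-0.794, -3.038, 0.002]
ft_force: [-0.9, 0.3, -3.2]
gripper_width: 0.0359
grip_force: 46.0
```

play_rows(steps=[0,0,1,0,0,0,0.5,-0.9,1,0,0,0,1,-1.7,1,0,0,0,1.5,-2.6,1,0,0,0,2,-3.5,1,0,0,0,2.5,-4.3,1,0,0,0,2.8,-4.9,1,0,0,0,2.8,-4.9,1,0,0,0,2.8,-4.9,1,0,0,0])

```text
time: 9.83
ee_pos: [0.4339, 0.3082, 0.2629]
ee_rot: [0.795, 3.039, 0.0]
ft_force: [4.0, 1.2, -0.5]
gripper_width: 0.036
grip_force: 46.1
```

play_rows(steps=[0,0,0.5,0,0,0,0,0,1,0,0,0,0,0,1,0,0,0,0,0,1,0,0,0])

```text
time: 10.17
ee_pos: [0.4339, 0.3081, 0.2617]
ee_rot: [0.795, 3.039, -0.0]
ft_force: [5.0, 0.5, -0.8]
gripper_width: 0.0355
grip_force: 46.2
```

```bash
python3 - <<'E'
from n import *
c=cam('wrist'); i,d=bot.camera('wrist'); P=cloud('wrist',d,c); np.savez('pics/wrist5.npz',i=i,d=d,K=c[0],o=c[1],M=c[2])
p,Q=pose(); print(p, bot.get_state()['ft_force'])
for nm,q in dict(p2=(.379,.275),p3=(.378,.34),p4=(.4345,.244)).items():
    try:
        r=capfit(P,i,q,(.1,.12)); print(nm,r,np.hypot(*(r[0][:2]-p[:2])))
    except Exception: print(nm,'none')
E
```

```text
[0.43385872 0.30818423 0.26175296] [ 6.10981805  1.15684091 -0.41090451]
p2 (array([0.3859, 0.2787, 0.1101]), 0.0276, 7941, 'plane slope', array([ 0.01 , -0.036])) 0.05629705662187013
p3 (array([0.3774, 0.3398, 0.1101]), 0.0194, 9320, 'plane slope', array([ 0.005, -0.002])) 0.06470814827591816
p4 (array([0.4396, 0.2348, 0.1102]), 0.0136, 352, 'plane slope', array([-0.01 ,  0.021])) 0.07360847018716224
```

play_rows(steps=[0,0,0.5,0,0,0,0,0,1,0,0,0,0,0,1.5,0,0,0,0,0,1.5,0,0,0,0,0,1.5,0,0,0])

```text
time: 10.63
ee_pos: [0.434, 0.3082, 0.2607]
ee_rot: [0.794, 3.039, 0.0]
ft_force: [4.3, -0.6, 9.6]
gripper_width: 0.0354
grip_force: 47.3
```

play_rows(steps=[0,0,-0.5,0,0,0,0,0,-0.5,0,0,0,0,0,-0.5,0,0,0,0,0,-0.5,0,0,0,0,0,-0.5,0,0,0,0,0,-0.5,0,0,0], grip=0.62)

```text
time: 11.13
ee_pos: [0.4333, 0.308, 0.2604]
ee_rot: [-0.794, -3.039, 0.002]
ft_force: [-0.8, -1.0, 0.3]
gripper_width: 0.0526
grip_force: 0.0
```

play_rows(steps=[0,0,-5,0,0,0,0,0,-15,0,0,0,0,0,-35,0,0,0,0,0,-65,0,0,0,0,0,-100,0,0,0,0,0,-135,0,0,0,0,0,-165,0,0,0,30,0,-180,0,0,0,30,0,-180,0,0,0,30,0,-180,0,0,0])

```text
time: 11.97
ee_pos: [0.4067, 0.3232, 0.4425]
ee_rot: [0.792, 3.039, 0.002]
ft_force: [0.5, -0.0, -0.9]
gripper_width: 0.0526
grip_force: 0.0
```

```bash
python3 - <<'E'
from n import *
ims=[]
for n in ['wrist','scene']:
    c=cam(n); i,d=bot.camera(n); P=cloud(n,d,c); ims.append(i); C={}
    for nm,q in dict(p1=(.38,.212,.11),p2=(.379,.275,.11),p3=(.378,.34,.11),p4=(.4345,.244,.11),t1=(.434,.308,.11),t2=(.584,.338,.1745),t3=(.647,.338,.1815)).items():
        try:
            r=capfit(P,i,q,(q[2]-.008,q[2]+.008)); C[nm]=r[0]; print(n,nm,r)
        except Exception: print(n,nm,'none')
    for k in('p2','p3','p4'):
        if k in C and 't1' in C: print(k,np.hypot(*(C[k]-C['t1'])[:2]).round(4))
cv2.imwrite('pics/k.png',cv2.resize(np.hstack(ims),(800,300)))
print(bot.get_state()['time'])
E
```

```text
wrist p1 (array([0.3794, 0.2111, 0.1101]), 0.0193, 1274, 'plane slope', array([ 0.007, -0.036]))
wrist p2 (array([0.3785, 0.2756, 0.1101]), 0.0193, 1355, 'plane slope', array([ 0.008, -0.019]))
wrist p3 (array([0.3778, 0.3399, 0.1101]), 0.0192, 1447, 'plane slope', array([ 0.007, -0.009]))
wrist p4 (array([0.435 , 0.2439, 0.1101]), 0.0192, 941, 'plane slope', array([ 0.029, -0.034]))
wrist t1 (array([0.4334, 0.3083, 0.1102]), 0.0192, 1246, 'plane slope', array([ 0.026, -0.013]))
wrist t2 (array([0.5934, 0.3462, 0.1761]), 0.0086, 158, 'plane slope', array([ 0.082, -0.039]))
wrist t3 none
p2 0.0639
p3 0.064
p4 0.0644
scene p1 (array([0.3808, 0.2113, 0.1101]), 0.0201, 207, 'plane slope', array([-0.03, -0.04]))
scene p2 (array([0.3799, 0.2765, 0.11  ]), 0.0201, 232, 'plane slope', array([-0.032, -0.016]))
scene p3 (array([0.3783, 0.3409, 0.1099]), 0.0191, 251, 'plane slope', array([-0.037, -0.037]))
scene p4 (array([0.4357, 0.2449, 0.11  ]), 0.0196, 229, 'plane slope', array([-0.023, -0.045]))
scene t1 (array([0.4347, 0.3089, 0.1102]), 0.0195, 254, 'plane slope', array([-0.029, -0.029]))
scene t2 (array([0.5843, 0.3392, 0.1751]), 0.0198, 340, 'plane slope', array([ 0.061, -0.039]))
scene t3 (array([0.6482, 0.337 , 0.1819]), 0.019, 362, 'plane slope', array([ 0.052, -0.046]))
p2 0.0637
p3 0.0648
p4 0.064
12.0667
```

View pics/k.png

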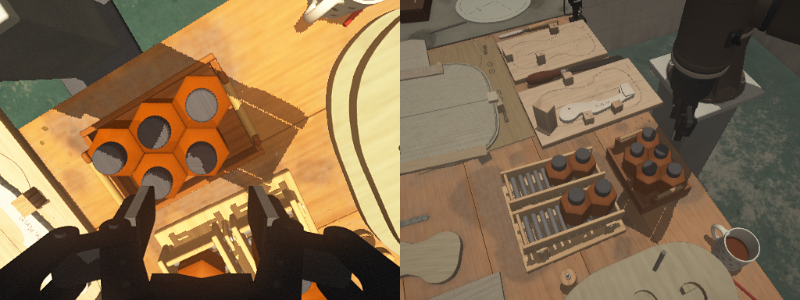

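The jar stands level with its neighbours, its cap at (202,157) in the wrist view, flats closed up at about 64 mm to all three. Both remaining tall jars are down at the stop.

```bash
python3 -c "
from station import bot
print(bot.finish_job())"
```

```text
the job is handed in; nothing more can be done
None
```

The front tall jar now stands upright in the tray's empty place, its centre about 64 mm from each of its three neighbours. The other two tall jars have rolled down to the stop, and the job was handed in at about 12 s; no verdict came back.

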